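Close up the solar model house

ROBOT

A 6-joint arm with a two-finger parallel gripper is mounted at the origin on the work surface. World frame = base frame: x ahead of the robot, y to its left, z up, the work surface at z = 0. Lengths are in m, angles in rad, forces in N, time in s.
With the tool pointing down it reaches from about 0.3 to 0.775 m from the base axis. Payload 14.6 kg.
Tool frame: the origin (TCP) lies midway between the tips of the shut fingers; the grasp point (between the pads) lies 19 mm behind it; z points along the fingers, y is the line along which they close (so a half turn about z gives the same grasp; the last joint's range is limited). The gripper opens to 94 mm and grips with 3 to 60 N. Pads are 16 mm wide; open, the fingers measure 119 mm over their backs; the gripper's body (75 mm by 177 mm) begins 78 mm behind the grasp point.
Start: joints at [-1.414, 0.3, 1.521, -0, 1.321, -0.067], TCP at [0.122, -0.536, 0.182] pointing down, gripper open.
Joint ranges: [-3.03, 3.03], [-0.79, 2.21], [0.23, 2.52], [-1.04, 4.18], [0, 3.07], [-2.55, 2.55]. Speed limits (rad/s): [2.22, 2.22, 2.57, 3.14, 3.14, 3.14].

INTERFACE

Orientations are given as [roll, pitch, yaw] about the fixed x, y, z axes, in that order (R = Rz(yaw) Ry(pitch) Rx(roll)).
In Python, from station import ctrl gives the robot as it stands. The module is installed in compiled form; this text tells all that it offers.
- The arm moves only by the tool servo_tool, never from a script. Its argument "plan" is a list of rows, each a list of 7 numbers: the opening in per cent of the stroke, from 0 (shut) to 100 (fully open), then the shift along the tool's x, y, z in m, then the turn, a rotation vector about the tool's x, y, z in rad. A call has exactly 8 rows; each row shifts and turns the commanded pose from where the row before left it, along the tool's axes as they then stand; what a row does not reach is not made up. A row lasts 1/8 s, in which the tool goes at most 62.5 mm and 10.7 degrees, less where a joint would pass 70% of its speed; a pose out of reach is approached as far as the arm can. A call with a gripper value outside its range is refused whole. The fingers move at their own pace and stop on an object; "force" is the grip in N (left out, the last holds). Time passes only in rows, so rows that do not move let the fingers close, or fill a call up. It gives the time, the measured TCP pose, the force, the opening and the grip force at its end, in the units of the state.
- ctrl.get_obs(): the state, without advancing time (a new reading comes with each control period).
- ctrl.camera(name): name is "scene" or "top" or "wrist"; returns a dict with "pixels" (384x512x3 uint8, red, green, blue), "z_map" (384x512 float32, m along the optical axis (not along the pixel's ray), 0 where there is no reading), "mtx" (3x3 intrinsics, pixels), "dist" ([k1, k2, p1, p2, k3] as OpenCV has them; the pictures are not rectified), "pose" (4x4, takes a point from camera to world coordinates). Camera axes: x right, y up, looking along -z (the intrinsics and any distortion apply to the point x, -y, -z); pixel columns grow to the right and rows downward; lengths in m; the calibration is good to about 2 mm. A picture is of the moment at which its call begins.
- ctrl.hand_in(): hands the job in; it is judged then, once.
The state is a dict: "time_s": time; "qpos": joint angles; "joint_vel": joint speeds; "tau": joint torques, N m; "ee_pos": TCP position; "eef_rot": TCP orientation; "force": force on the tool from outside, world axes, zero at the start; "moment": the same for the moment, N m; "grip_width": finger opening in m; "grip_force": force on a finger pad.
Only numpy, scipy, OpenCV 4.12 (cv2) and the standard library are available. Lean on these libraries where they do the work, as an engineer would, in place of code of your own. Each camera call takes 0.05 s, during which the arm holds its last target. There are 200 camera calls.

TASK

Close up the plywood solar model house on the exhibition table: first push the wide battery drawer in its base fully home with the fingertips, then press the raised solar roof panel down until it lies fully shut on the house. Leave the narrow drawer beside it open just as it stands, do not raise the roof panel or pull the drawer any further open on the way, and do not lift or disturb the things standing around or on the terrace.

Things in the scene. Friction and masses are not known exactly. Their poses are not given: they have to be found in the camera images.
- house: plain plywood model house screwed to the table. Origin on the table; own frame: front faces -x (the robot), y along the front. Base x -140..120 mm, y -130..130, 60 high; x -140..-30 is an open terrace (top at 60), behind it the walls (x -30..120, y -110..110). Roof ridge at x 60, 215 up; rear slope fixed, front slope is the hinged solar panel
- wide_drawer (a joint): how far the wide battery drawer is open (m): 0 is fully home, its front then lies against the plinth; it slides out along the house's -x, up to 0.10. It has light friction (about 2 N), no spring or catch and stays where it is left
- wide_drawer_front (a point): centre of the outer face of the wide drawer's front: a plain board 140 mm wide, 50 high (6 to 56 above the table), no handle, only a dark finger slot painted near its top edge; at house y +45 mm (left-hand drawer seen from the robot); three battery cells are fixed in the drawer. Fully home the face is at house x -146 mm
- narrow_drawer (a joint): how far the narrow drawer is open (m), same sense and friction as the wide one; to be left as it stands
- narrow_drawer_front (a point): centre of the outer face of the narrow drawer's front, 70 mm wide, 50 mm high, at house y -77.5 mm (the right-hand drawer seen from the robot), holding metal clips
- roof_panel (a joint): opening angle of the solar roof panel (rad): 0 is shut, sloping 30 degrees (0.524 rad) down towards the house's front; it grows as the free edge swings up, so that the panel is level at 0.524; limit 1.25. A stiff friction hinge (about 0.3 N m, no spring or catch) holds it at any angle
- roof_hinge (a point): middle of the roof panel's hinge line, along the ridge (parallel to the house's y), on the plane of the panel's underside; house frame (60, 0, 215) mm
- roof_press (a point): point on the roof panel's upper face, midway along its width, 100 mm from the hinge line towards the free edge. The panel is an 8 mm plywood board, 130 mm from hinge to free edge, 240 along the ridge, black solar cells on top; the upper face is 8 mm above the plane through the hinge line
- cell_center (a point): centre of a loose upright battery cell, 32 mm across, 60 mm high, standing on the terrace near its right-hand end (seen from the robot); leave alone
- meter_center (a point): centre of a loose multimeter lying on the table to the left in front of the house (seen from the robot), 150 x 75 x 34 mm; leave alone
- turbine_base (a point): centre of the square wooden foot (90 x 90 x 12 mm) of a loose white toy wind turbine, 176 mm high, blades up to 51 mm from its hub, on the table to the right in front of the house; leave alone
Things that resemble listed ones, but are neither listed nor needed, are in the scene too. Of the things that look like the part that bears cell_center, the larger one is meant. Leave any purple look-alike of the part that bears turbine_base alone.

How it is judged:
By the outcome, as a careful person would: the job done as asked, in the order asked, and still so for the second after the job is handed in, with the robot touching nothing.
It also fails if it takes over 48 s, if anything falls off the work surface, if the arm or the gripper's body presses on something with over 40 N, if the wrist force passes 120 N, or if a joint passes its speed limit or range.

## Working session

There is one attempt and no reset: what is moved stays moved. The work goes in short steps, Python scripts to look and compute and a tool call to move; the robot and the scene stay as the last step left them, time stands still between calls to the robot, and variables do not carry over. Pictures are saved under pics/ and viewed, at most 10 in all, crops included, and the job is handed in when it is done.

Besides the shell and the picture viewer there is one more tool, called after "Request:" as a command line: name --pt "numbers of a row" for each row, then --argument value for the rest. servo_tool: Moves the arm, as the interface text tells. Its arguments: {"type":"object","properties":{"plan":{"type":"array","items":{"type":"array","items":{"type":"number"}}},"force":{"type":"number"}},"required":["plan"]}

```bash
mkdir -p pics
cat > h.py <<'E'
import numpy as np, cv2
from station import ctrl
def pts(c):
    h,w=c["z_map"].shape
    u,v=np.meshgrid(np.arange(w),np.arange(h))
    p=cv2.undistortPoints(np.stack([u,v],-1).reshape(-1,1,2).astype(float),np.array(c["mtx"]),np.array(c["dist"])).reshape(h,w,2)
    z=c["z_map"]; P=np.stack([p[...,0]*z,-p[...,1]*z,-z,np.ones_like(z)],-1)
    return (P@np.array(c["pose"]).T)[...,:3]
E
python3 - <<'E'
from h import *
for n in("scene","top"):
    c=ctrl.camera(n); np.savez(n+".npz",**c)
    cv2.imwrite(f"pics/{n}0.png",cv2.resize(c["pixels"][...,::-1],(800,600)))
    print(n,np.round(c["pose"],3).tolist(),(c["z_map"]>0).mean())
print(ctrl.get_obs())
E
```

```text
scene [[0.886, -0.407, 0.225, 0.759], [0.465, 0.781, -0.418, -0.433], [-0.005, 0.475, 0.88, 1.025], [0.0, 0.0, 0.0, 1.0]] 0.9958140055338541
top [[0.013, 0.996, -0.093, 0.415], [-1.0, 0.015, 0.019, 0.003], [0.02, 0.093, 0.995, 1.385], [0.0, 0.0, 0.0, 1.0]] 0.9959208170572916
{'time_s': 0.1, 'qpos': array([-1.41357396e+00,  3.00385309e-01,  1.52150281e+00,  1.66553706e-05,
        1.32070400e+00, -6.65955283e-02]), 'joint_vel': array([-0.00058484, -0.00154699, -0.0031806 , -0.00082804, -0.00165577,
        0.00165715]), 'tau': array([ 8.63024543e-04, -5.32645833e+01, -3.53282940e+01,  7.09645939e-02,
        2.34782294e-02, -7.18992328e-05]), 'ee_pos': array([ 0.12203907, -0.53602969,  0.18116651]), 'eef_rot': array([-3.14059648e+00, -8.26081085e-05,  2.23813722e-01]), 'force': array([0.54413137, 1.27448013, 0.40472925]), 'moment': array([ 0.03852875, -0.00341664, -0.00764067]), 'grip_force': 0.0, 'grip_width': 0.09460183651826708}
```

View pics/scene0.png

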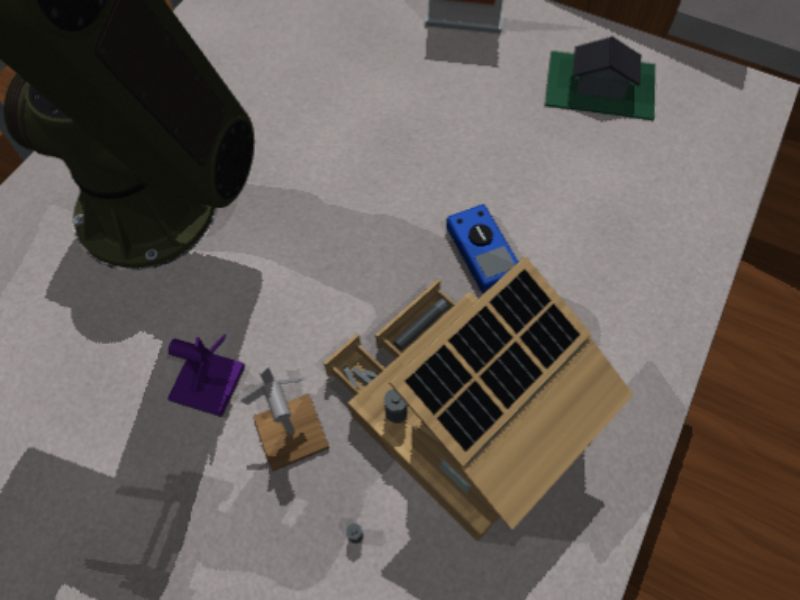

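View pics/top0.png

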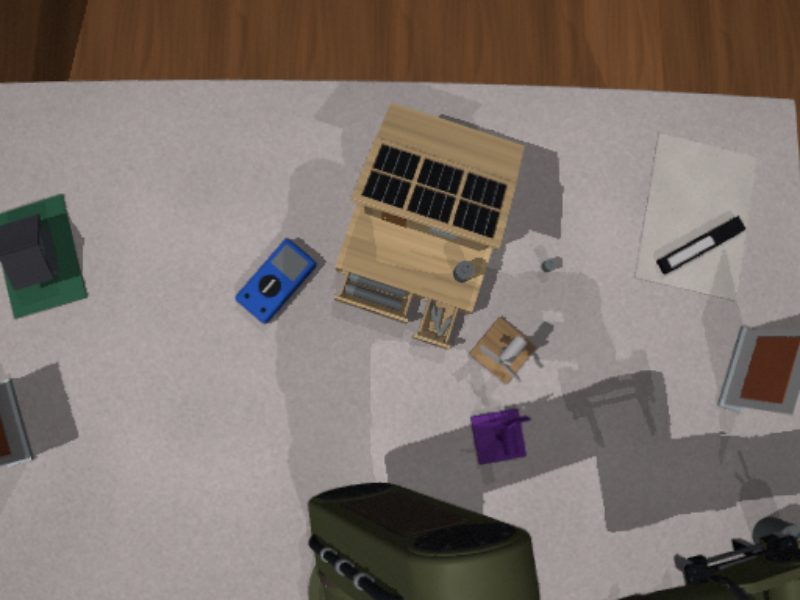

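The scene picture shows the house with both drawers open at about (415,320) and (355,365), and the panel raised. In the top picture the wide drawer is at (375,297), the narrow one at (437,322), the meter at (277,280), the turbine at (503,348) and the terrace cell at (464,271).

```bash
cat > loc.py <<'E'
from h import *
def fit(P):
    for _ in range(4):
        m=P.mean(0); n=np.linalg.svd(P-m,full_matrices=False)[2][2]; n*=np.sign(n[2]); d=(P-m)@n
        P=P[abs(d)<max(2*np.median(abs(d)),.0015)]
    return m,n,len(P)
def planes(n):
    c=dict(np.load(n+".npz")); P=pts(c); I=c["pixels"].astype(int); h=P[...,2]
    return P,I
if __name__=="__main__":
  for n,(bx,by) in {"top":((360,145),(510,240)),"scene":((400,260),(585,460))}.items():
    P,I=planes(n); s=.64
    m=np.zeros(I.shape[:2],bool); m[int(by[0]*s) if 0 else int(bx[1]*s):int(by[1]*s),int(bx[0]*s):int(by[0]*s)]=1
    k=m&(I.max(-1)<60)&(P[...,2]>.15)
    print(n,"panel",fit(P[k]))
    H=(P[...,2]>.15)&(I[...,0]>I[...,2]+25)&(P[...,0]>.35)
    m0,n0,_=fit(P[k]); up=H&(abs((P-m0)@n0)>.006)&(P[...,0]>m0[0]+.05)
    print(" rear",fit(P[up]))
    t=(abs(P[...,2]-.06)<.006)&(I[...,0]>I[...,2]+25)&(P[...,0]>.4)
    t=cv2.morphologyEx(t.astype(np.uint8),cv2.MORPH_OPEN,np.ones((5,5)))>0
    Q=P[t]; print(" terrace",len(Q),cv2.minAreaRect((Q[:,:2]*1000).astype(np.float32)), Q[:,2].mean())
E
python3 loc.py
```

```text
top panel (array([ 0.69627255, -0.0844877 ,  0.25011152]), array([ 0.37298099, -0.11717553,  0.92041028]), 1643)
 rear (array([ 0.80025481, -0.10991355,  0.18711453]), array([ 0.47562828, -0.15020891,  0.86672661]), 1321)
 terrace 3062 ((619.0718994140625, -59.782135009765625), (260.6336975097656, 123.42048645019531), 72.13902282714844) 0.05977117188771786
scene panel (array([ 0.69563964, -0.08803919,  0.24886899]), array([ 0.37941151, -0.12171235,  0.91718756]), 3684)
 rear (array([ 0.79363204, -0.12820895,  0.21108427]), array([-0.98594685,  0.1666639 ,  0.01148696]), 4158)
 terrace 2080 ((609.4991455078125, -120.32429504394531), (185.59469604492188, 355.63165283203125), 27.82332992553711) 0.059612480732661954
```

```bash
cat > loc2.py <<'E'
from loc import *
yaw=-.3075; ux=np.array([np.cos(yaw),np.sin(yaw)]); uy=np.array([-ux[1],ux[0]])
pl={"top":((0.69627255,-0.0844877,0.25011152),(0.37298099,-0.11717553,0.92041028)),"scene":((0.69563964,-0.08803919,0.24886899),(0.37941151,-0.12171235,0.91718756))}
for n in pl:
    P,I=planes(n); m,nn=map(np.array,pl[n]); m=m-.008*nn
    s=np.hypot(nn[0],nn[1]); hx=m[:2]@ux - (.215-m[2])*nn[2]/s   # horizontal ux pos at z=.215
    print(n,"open angle",np.arcsin(s)+np.pi/6,"origin x from hinge",hx-.06)
    wood=(I[...,0]>I[...,2]+20)&(P[...,0]>.4)&(P[...,0]<1)
    X=P[...,:2]@ux; Y=P[...,:2]@uy; Z=P[...,2]
    t=wood&(abs(Z-.060)<.002)&(abs(X-.64)<.1)
    # per-y front edge
    row=[]
    for y in np.arange(-.0,.34,.02)-.03+0:
        pass
    yc=np.median(Y[t])
    ys=np.arange(yc-.16,yc+.16,.02)
    print(" terrace Y range",np.percentile(Y[t],[.5,99.5]),"front edge X:",[(round(y-yc,2),round(np.percentile(X[t&(abs(Y-y)<.01)],2),4)) for y in ys if (t&(abs(Y-y)<.01)).sum()>20])
    d=wood&(abs(Z-.054)<.005)&(X<.585)
    for y in ys:
        k=d&(abs(Y-y)<.01)
        if k.sum()>3: print("  drawer",round(y,3),k.sum(),np.round(np.percentile(X[k],[2,50]),4))
    pn=abs((P-np.array(pl[n][0]))@nn)<.003
    pn&=(Z>.2); print(" panel Y range",np.percentile(Y[pn],[.5,99.5]),"X",np.percentile(X[pn],[.5,99.5]))
E
python3 loc2.py
```

```text
top open angle 0.9252664869589712 origin x from hinge 0.6913843114765066
 terrace Y range [-0.2228945   0.25929917] front edge X: [(np.float64(-0.14), np.float64(0.5518)), (np.float64(-0.12), np.float64(0.55)), (np.float64(-0.1), np.float64(0.5492)), (np.float64(-0.08), np.float64(0.5517)), (np.float64(-0.06), np.float64(0.5494)), (np.float64(-0.04), np.float64(0.5498)), (np.float64(-0.02), np.float64(0.5499)), (np.float64(0.0), np.float64(0.5489)), (np.float64(0.02), np.float64(0.5482)), (np.float64(0.04), np.float64(0.5492)), (np.float64(0.06), np.float64(0.5488)), (np.float64(0.08), np.float64(0.5494)), (np.float64(0.1), np.float64(0.548)), (np.float64(0.12), np.float64(0.549))]
  drawer -0.004 14 [0.5489 0.5697]
  drawer 0.016 44 [0.4736 0.5611]
  drawer 0.036 45 [0.473  0.5521]
  drawer 0.056 60 [0.4733 0.5615]
  drawer 0.076 42 [0.473  0.5578]
  drawer 0.096 36 [0.525  0.5662]
  drawer 0.116 54 [0.4947 0.5605]
  drawer 0.136 50 [0.4942 0.5575]
  drawer 0.156 51 [0.4943 0.5593]
  drawer 0.176 54 [0.4943 0.5607]
  drawer 0.196 59 [0.4942 0.561 ]
  drawer 0.216 56 [0.4939 0.5593]

[... 295 characters left out ...]
0.5522)), (np.float64(0.0), np.float64(0.5494)), (np.float64(0.02), np.float64(0.5481)), (np.float64(0.04), np.float64(0.5473)), (np.float64(0.06), np.float64(0.5476)), (np.float64(0.08), np.float64(0.5469)), (np.float64(0.1), np.float64(0.5477)), (np.float64(0.12), np.float64(0.5468)), (np.float64(0.14), np.float64(0.5472))]
  drawer 0.008 66 [0.5476 0.5642]
  drawer 0.028 76 [0.4735 0.5556]
  drawer 0.048 61 [0.4732 0.548 ]
  drawer 0.068 50 [0.4723 0.5481]
  drawer 0.088 38 [0.4738 0.5504]
  drawer 0.108 40 [0.4937 0.5526]
  drawer 0.128 50 [0.4946 0.5469]
  drawer 0.148 50 [0.4947 0.5233]
  drawer 0.168 42 [0.493  0.5001]
 panel Y range [-0.03959834  0.24908271] X [0.21182931 0.74850774]
```

Run:
```python
from loc import *
yaw=-.3075; ux=np.array([np.cos(yaw),np.sin(yaw)]); uy=np.array([-ux[1],ux[0]])
bx={"top":{"turb":(455,315,560,400),"meter":(230,235,325,325),"cell":(450,255,482,288),"purple":(465,400,535,470)},"scene":{"turb":(240,362,330,475)}}
for n in bx:
    P,I=planes(n)
    for k,b in bx[n].items():
        b=[int(v*.64) for v in b]; Q=P[b[1]:b[3],b[0]:b[2]].reshape(-1,3); 
        for lo,hi in ((.025,.07),(.07,.22)):
            q=Q[(Q[:,2]>lo)&(Q[:,2]<hi)]
            if len(q)>3: print(n,k,lo,len(q),"X",np.percentile(q[:,:2]@ux,[1,99]).round(3),"Y",np.percentile(q[:,:2]@uy,[1,99]).round(3),"z",q[:,2].max().round(3))
```

```text
top turb 0.025 10 X [0.499 0.535] Y [-0.078  0.026] z 0.068
top turb 0.07 284 X [0.456 0.524] Y [-0.11  -0.029] z 0.18
top meter 0.025 1324 X [0.417 0.566] Y [0.305 0.411] z 0.046
top cell 0.025 280 X [0.582 0.648] Y [0.003 0.066] z 0.069
top cell 0.07 137 X [0.592 0.623] Y [0.024 0.055] z 0.123
top purple 0.025 10 X [0.346 0.357] Y [-0.121 -0.117] z 0.069
top purple 0.07 280 X [0.33 0.4 ] Y [-0.145 -0.069] z 0.176
scene turb 0.025 56 X [0.474 0.51 ] Y [-0.086  0.025] z 0.069
scene turb 0.07 504 X [0.456 0.525] Y [-0.109 -0.03 ] z 0.178
```

Request:
servo_tool --pt "0 0 0 -0.05 0 0 0.177" --pt "0 0 0 -0.05 0 0 0.177" --pt "0 0 0 -0.05 0 0 0.177" --pt "0 0.0147 -0.0541 0 0 0 0" --pt "0 0.0147 -0.0541 0 0 0 0" --pt "0 0.0147 -0.0541 0 0 0 0" --pt "0 0.0147 -0.0541 0 0 0 0" --pt "0 0.0147 -0.0541 0 0 0 0" --force 20

```text
time_s: 1.1
ee_pos: [0.2745, -0.299, 0.3315]
eef_rot: [-3.141, 0.0, -0.308]
force: [2.0, -0.1, -0.4]
grip_width: 0.0175
grip_force: 0.0
```

Request:
servo_tool --pt "0 0.0147 -0.0541 0 0 0 0" --pt "0 0.0147 -0.0541 0 0 0 0" --pt "0 0.0147 -0.0541 0 0 0 0" --pt "0 0.0147 -0.0541 0 0 0 0" --pt "0 0.0147 -0.0541 0 0 0 0" --pt "0 0.0147 -0.0541 0 0 0 0" --pt "0 0.0147 -0.0541 0 0 0 0" --pt "0 0 0 0 0 0 0"

```text
time_s: 2.1
ee_pos: [0.4872, 0.0317, 0.3305]
eef_rot: [3.141, 0.002, -0.303]
force: [-0.9, -0.6, 0.0]
grip_width: 0.0001
grip_force: 0.0
```

Request:
servo_tool --pt "0 0 0.002 0.05 0 0 0" --pt "0 0 0 0.05 0 0 0" --pt "0 0 0 0.05 0 0 0" --pt "0 0 0 0.05 0 0 0" --pt "0 0 0 0.05 0 0 0" --pt "0 0 0 0.048 0 0 0" --pt "0 0 0 0 0 0 0" --pt "0 0 0 0 0 0 0"

```text
time_s: 3.1
ee_pos: [0.4867, 0.0268, 0.0355]
eef_rot: [-3.141, -0.002, -0.308]
force: [0.0, -0.0, -0.1]
grip_width: 0.0006
grip_force: 0.0
```

Request:
servo_tool --pt "0 0.01 0 0 0 0 0" --pt "0 0.01 0 0 0 0 0" --pt "0 0.01 0 0 0 0 0" --pt "0 0.01 0 0 0 0 0" --pt "0 0.01 0 0 0 0 0" --pt "0 0.01 0 0 0 0 0" --pt "0 0.01 0 0 0 0 0" --pt "0 0 0 0 0 0 0"

```text
time_s: 4.1
ee_pos: [0.5531, 0.0059, 0.0335]
eef_rot: [3.142, 0.0, -0.307]
force: [0.2, 0.1, -0.4]
grip_width: 0.0006
grip_force: 0.0
```

Request:
servo_tool --pt "0 0.002 0 0 0 0 0" --pt "0 0.002 0 0 0 0 0" --pt "0 0.002 0 0 0 0 0" --pt "0 0.002 0 0 0 0 0" --pt "0 0 0 0 0 0 0" --pt "0 0 0 0 0 0 0" --pt "0 0 0 0 0 0 0" --pt "0 0 0 0 0 0 0"

```text
time_s: 5.1
ee_pos: [0.5602, 0.0037, 0.0337]
eef_rot: [-3.142, 0.0, -0.307]
force: [-0.5, 0.2, -0.1]
grip_width: 0.0006
grip_force: 0.0
```

Run:
```python
from h import *
c=ctrl.camera("scene"); np.savez("scene.npz",**c)
cv2.imwrite("pics/s1.png",cv2.resize(c["pixels"][150:384,180:460,::-1],(800,668))[:600])
```

```text
(no output)
```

View pics/s1.png

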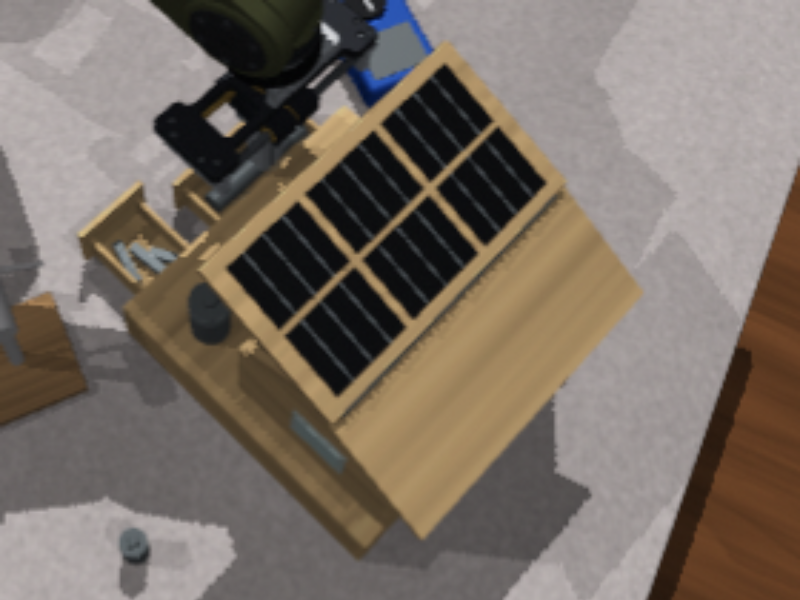

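The crop shows the gripper at (260,110) and the wide drawer's right corner still protruding at about (185,190). I'll measure its face.

```bash
cat > dr.py <<'E'
from h import *
import sys
yaw=-.3075; ux=np.array([np.cos(yaw),np.sin(yaw)]); uy=np.array([-ux[1],ux[0]])
for n in sys.argv[1:]:
    c=ctrl.camera(n); P=pts(c); I=c["pixels"].astype(int); X=P[...,:2]@ux; Y=P[...,:2]@uy; Z=P[...,2]
    d=(I[...,0]>I[...,2]+20)&(abs(Z-.053)<.006)&(X<.6)&(X>.45)
    print(n,[(round(y,2),int(k.sum()),np.percentile(X[k],[2,20]).round(4).tolist()) for y in np.arange(.01,.26,.01) for k in [d&(abs(Y-y)<.005)] if k.sum()>3])
o=ctrl.get_obs(); print(o["ee_pos"]@np.r_[ux,0],o["ee_pos"]@np.r_[uy,0],o["ee_pos"][2],o["force"])
E
python3 dr.py scene top
```

```text
scene [(np.float64(0.01), 34, [0.5475, 0.557]), (np.float64(0.02), 52, [0.4745, 0.5471]), (np.float64(0.03), 56, [0.4728, 0.4781]), (np.float64(0.04), 36, [0.4737, 0.4771]), (np.float64(0.05), 32, [0.4726, 0.4763]), (np.float64(0.06), 36, [0.4734, 0.4775]), (np.float64(0.07), 25, [0.474, 0.4766]), (np.float64(0.08), 22, [0.4727, 0.4762]), (np.float64(0.09), 12, [0.4743, 0.4909]), (np.float64(0.1), 12, [0.5475, 0.5523]), (np.float64(0.11), 26, [0.4946, 0.4963]), (np.float64(0.12), 24, [0.4944, 0.4973]), (np.float64(0.13), 12, [0.5077, 0.5488]), (np.float64(0.14), 13, [0.5473, 0.5519]), (np.float64(0.15), 9, [0.546, 0.5492]), (np.float64(0.16), 10, [0.5484, 0.5513]), (np.float64(0.17), 18, [0.4951, 0.4968]), (np.float64(0.18), 20, [0.4935, 0.4974]), (np.float64(0.19), 11, [0.5048, 0.5493]), (np.float64(0.2), 7, [0.5503, 0.5553]), (np.float64(0.21), 12, [0.5471, 0.5505]), (np.float64(0.22), 9, [0.5464, 0.5484]), (np.float64(0.23), 7, [0.5467, 0.5533]), (np.float64(0.24), 11, [0.5493, 0.5525]), (np.float64(0.25), 7, [0.5471, 0.5509])]
top [(np.float64(0.01), 25, [0.552, 0.5608]), (np.float64(0.02), 31, [0.4759, 0.552]), (np.float64(0.03), 28, [0.473, 0.4768]), (np.float64(0.04), 31, [0.4728, 0.4775]), (np.float64(0.05), 37, [0.4727, 0.4775]), (np.float64(0.06), 29, [0.4725, 0.4774]), (np.float64(0.07), 38, [0.4737, 0.5504]), (np.float64(0.08), 24, [0.4735, 0.5236]), (np.float64(0.09), 5, [0.5893, 0.5902]), (np.float64(0.1), 9, [0.5887, 0.5918]), (np.float64(0.11), 4, [0.5902, 0.5932])]
0.5328630109371482 0.17311321299441246 0.03366191659628939 [0.63385546 0.2632935  0.68894439]
```

Run:
```python
from h import *
yaw=-.3075; ux=np.array([np.cos(yaw),np.sin(yaw)]); uy=np.array([-ux[1],ux[0]])
w=ctrl.camera("wrist"); s=ctrl.camera("scene")
a=cv2.resize(w["pixels"][...,::-1],(400,300),interpolation=cv2.INTER_AREA)
b=cv2.resize(s["pixels"][150:260,210:357,::-1],(400,300))
cv2.imwrite("pics/w1.png",cv2.resize(np.hstack([a,b]),(800,300)))
P=pts(s);I=s["pixels"].astype(int);X=P[...,:2]@ux;Y=P[...,:2]@uy;Z=P[...,2]
for lo in np.arange(.02,.26,.02):
    k=(I.max(-1)<70)&(Z>lo)&(Z<lo+.02)&(X>.44)&(X<.585)&(Y>.06)&(Y<.3)
    if k.sum()>5: print(lo.round(2),k.sum(),np.percentile(X[k],[2,98]).round(3),np.percentile(Y[k],[2,98]).round(3))
```

```text
0.02 146 [0.483 0.532] [0.078 0.235]
0.06 32 [0.533 0.544] [0.163 0.185]
0.08 29 [0.527 0.544] [0.163 0.186]
0.1 14 [0.531 0.544] [0.162 0.173]
0.14 29 [0.518 0.567] [0.095 0.249]
0.16 357 [0.519 0.568] [0.096 0.248]
0.18 1033 [0.504 0.568] [0.087 0.261]
0.2 64 [0.511 0.559] [0.091 0.256]
0.22 25 [0.554 0.568] [0.158 0.206]
0.24 168 [0.534 0.571] [0.138 0.206]
```

View pics/w1.png

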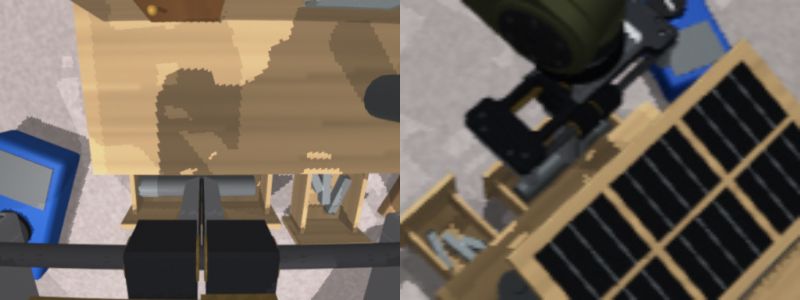

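The wrist half shows the fingertip at (203,180) beyond the drawer's front board (row 218). The board hasn't moved and no force was felt, so the tip apparently passed over it. I'll measure the real tip height.

Run:
```python
from h import *
yaw=-.3075; ux=np.array([np.cos(yaw),np.sin(yaw)]); uy=np.array([-ux[1],ux[0]])
for n in("scene","wrist"):
    s=ctrl.camera(n)
    P=pts(s);I=s["pixels"].astype(int);X=P[...,:2]@ux;Y=P[...,:2]@uy;Z=P[...,2]
    k=(X>.515)&(X<.55)&(Y>.155)&(Y<.195)&(I.max(-1)<130)
    print(n,np.histogram(Z[k],np.arange(.0,.14,.005)))
    for z in (.035,.045,.055,.06,.065,.07,.08,.1):
        q=k&(abs(Z-z)<.003)
        if q.sum()>2: print(z,q.sum(),X[q].min().round(3),X[q].max().round(3),Y[q].min().round(3),Y[q].max().round(3),I[q].mean(0).round())
# reproject expected TCP / board points in scene and wrist
    T=np.linalg.inv(np.array(s["pose"]))
    for nm,(x,y,z) in {"tcp":(.533,.173,.034),"tip60":(.533,.173,.06)}.items():
        p=T@np.r_[x*ux+y*uy,z,1]; uv,_=cv2.projectPoints(np.array([[p[0],-p[1],-p[2]]]),np.zeros(3),np.zeros(3),s["mtx"],s["dist"]); print(nm,uv.ravel().round(1))
```

```text
scene (array([ 0,  0, 11,  6,  4, 15, 35,  7,  0,  0,  1, 11, 11,  6, 11, 10,  9,
        8,  5,  7,  6,  4,  3,  1,  1,  0,  0,  0]), array([0.   , 0.005, 0.01 , 0.015, 0.02 , 0.025, 0.03 , 0.035, 0.04 ,
       0.045, 0.05 , 0.055, 0.06 , 0.065, 0.07 , 0.075, 0.08 , 0.085,
       0.09 , 0.095, 0.1  , 0.105, 0.11 , 0.115, 0.12 , 0.125, 0.13 ,
       0.135, 0.14 ]))
0.035 31 0.516 0.538 0.156 0.174 [82. 87. 89.]
0.06 18 0.542 0.55 0.156 0.195 [86. 73. 54.]
0.065 10 0.534 0.548 0.164 0.186 [59. 57. 54.]
0.07 11 0.532 0.544 0.162 0.184 [52. 54. 57.]
0.08 8 0.534 0.544 0.164 0.185 [54. 56. 58.]
0.1 7 0.527 0.543 0.163 0.174 [48. 49. 52.]
tcp [271.1 210.2]
tip60 [271.3 205.5]
wrist (array([  0,   0,  28,   3,  87, 182, 198,   9,   0,   0,   0, 219, 126,
       135, 148, 157, 181, 197, 209, 241, 247, 286, 375, 356, 110, 140,
        25,   0]), array([0.   , 0.005, 0.01 , 0.015, 0.02 , 0.025, 0.03 , 0.035, 0.04 ,
       0.045, 0.05 , 0.055, 0.06 , 0.065, 0.07 , 0.075, 0.08 , 0.085,
       0.09 , 0.095, 0.1  , 0.105, 0.11 , 0.115, 0.12 , 0.125, 0.13 ,
       0.135, 0.14 ]))
0.035 152 0.515 0.527 0.155 0.195 [109. 111. 113.]
0.055 9 0.54 0.542 0.17 0.177 [61. 61. 63.]
0.06 297 0.54 0.55 0.165 0.195 [109.  94.  75.]
0.065 140 0.54 0.542 0.162 0.185 [75. 75. 77.]
0.07 172 0.54 0.542 0.161 0.185 [76. 76. 78.]
0.08 203 0.54 0.543 0.161 0.185 [77. 77. 79.]
0.1 300 0.54 0.543 0.161 0.186 [78. 77. 78.]
tcp [257.6 225.3]
tip60 [257.6 240.7]
```

Run:
```python
from h import *
yaw=-.3075; ux=np.array([np.cos(yaw),np.sin(yaw)]); uy=np.array([-ux[1],ux[0]])
for n,cols,rows in(("wrist",(245,268,290),range(212,290,4)),("scene",(269,273),range(190,222,2))):
    s=ctrl.camera(n)
    P=pts(s);I=s["pixels"]
    for u in cols:
        print(n,u,[(v,round(float(P[v,u,:2]@ux),3),round(float(P[v,u,2]),3),int(I[v,u].mean())) for v in rows])
    print(np.round(s["pose"],3).tolist())
```

```text
wrist 245 [(212, 0.552, 0.059, 95), (216, 0.549, 0.06, 110), (220, 0.547, 0.06, 173), (224, 0.529, 0.021, 88), (228, 0.529, 0.029, 64), (232, 0.541, 0.066, 84), (236, 0.542, 0.072, 85), (240, 0.542, 0.08, 85), (244, 0.542, 0.084, 84), (248, 0.542, 0.088, 84), (252, 0.542, 0.093, 84), (256, 0.542, 0.097, 84), (260, 0.542, 0.102, 84), (264, 0.542, 0.106, 84), (268, 0.542, 0.11, 84), (272, 0.542, 0.113, 92), (276, 0.541, 0.116, 85), (280, 0.542, 0.12, 79), (284, 0.566, 0.161, 27), (288, 0.566, 0.163, 27)]
wrist 268 [(212, 0.552, 0.06, 117), (216, 0.549, 0.06, 119), (220, 0.546, 0.059, 106), (224, 0.529, 0.021, 79), (228, 0.542, 0.061, 75), (232, 0.542, 0.067, 85), (236, 0.542, 0.073, 85), (240, 0.542, 0.079, 85), (244, 0.542, 0.084, 85), (248, 0.542, 0.088, 84), (252, 0.542, 0.093, 84), (256, 0.542, 0.098, 85), (260, 0.542, 0.102, 84), (264, 0.542, 0.105, 84), (268, 0.542, 0.11, 85), (272, 0.541, 0.112, 92), (276, 0.542, 0.117, 87), (280, 0.541, 0.119, 80), (284, 0.565, 0.16, 27), (288, 0.566, 0.163, 28)]
wrist 290 [(212, 0.552, 0.06, 118), (216, 0.549, 0.058, 120), (220, 0.547, 0.06, 1
[... 777 characters left out ...]
, 65), (208, 0.525, 0.032, 70), (210, 0.528, 0.03, 49), (212, 0.532, 0.031, 39), (214, 0.53, 0.013, 68), (216, 0.548, 0.06, 88), (218, 0.552, 0.06, 83), (220, 0.555, 0.058, 81)]
scene 273 [(190, 0.556, 0.197, 12), (192, 0.557, 0.19, 10), (194, 0.554, 0.174, 17), (196, 0.558, 0.174, 35), (198, 0.561, 0.173, 32), (200, 0.545, 0.117, 44), (202, 0.543, 0.1, 55), (204, 0.544, 0.092, 55), (206, 0.544, 0.081, 54), (208, 0.543, 0.068, 54), (210, 0.528, 0.011, 61), (212, 0.548, 0.06, 88), (214, 0.551, 0.058, 83), (216, 0.556, 0.061, 80), (218, 0.559, 0.062, 83), (220, 0.562, 0.059, 85)]
[[0.886, -0.407, 0.225, 0.759], [0.465, 0.781, -0.418, -0.433], [-0.005, 0.475, 0.88, 1.025], [0.0, 0.0, 0.0, 1.0]]
```

Both views put the real fingertip at about z = 0.060 while 0.034 is reported, so the tip sits about 26 mm higher than the reading says. It cleared the board, and nothing was touched. I'll back out, go lower and repeat.

Request:
servo_tool --pt "0 0 0 -0.02 0 0 0" --pt "0 -0.03 0 0 0 0 0" --pt "0 -0.03 0 0 0 0 0" --pt "0 -0.018 0 0 0 0 0" --pt "0 0 0 0 0 0 0" --pt "0 0 0 0.025 0 0 0" --pt "0 0 0 0.023 0 0 0" --pt "0 0 0 0 0 0 0"

```text
time_s: 6.55
ee_pos: [0.4857, 0.027, 0.0045]
eef_rot: [3.141, 0.002, -0.307]
force: [0.4, -0.1, -0.9]
grip_width: -0.0001
grip_force: 0.0
```

Request:
servo_tool --pt "0 0.01 0 0 0 0 0" --pt "0 0.01 0 0 0 0 0" --pt "0 0.01 0 0 0 0 0" --pt "0 0.01 0 0 0 0 0" --pt "0 0 0 0 0 0 0" --pt "0 0 0 0 0 0 0" --pt "0 0 0 0 0 0 0" --pt "0 0 0 0 0 0 0"

```text
time_s: 7.55
ee_pos: [0.524, 0.0153, 0.0057]
eef_rot: [-3.142, -0.0, -0.307]
force: [-0.1, 0.5, -0.6]
grip_width: 0.0004
grip_force: 0.0
```

```bash
python3 dr.py scene
```

```text
scene [(np.float64(0.01), 37, [0.5487, 0.5548]), (np.float64(0.02), 51, [0.4748, 0.5474]), (np.float64(0.03), 48, [0.4727, 0.478]), (np.float64(0.04), 37, [0.4754, 0.4783]), (np.float64(0.05), 39, [0.4731, 0.4767]), (np.float64(0.06), 28, [0.4733, 0.4766]), (np.float64(0.07), 27, [0.4734, 0.4763]), (np.float64(0.08), 32, [0.4724, 0.4766]), (np.float64(0.09), 12, [0.4744, 0.4903]), (np.float64(0.1), 14, [0.5469, 0.5494]), (np.float64(0.11), 28, [0.5088, 0.5111]), (np.float64(0.12), 24, [0.508, 0.51]), (np.float64(0.13), 24, [0.5084, 0.5124]), (np.float64(0.14), 23, [0.5082, 0.5107]), (np.float64(0.15), 22, [0.5084, 0.51]), (np.float64(0.16), 25, [0.5069, 0.5112]), (np.float64(0.17), 25, [0.5063, 0.5098]), (np.float64(0.18), 25, [0.5074, 0.5106]), (np.float64(0.19), 27, [0.5082, 0.5116]), (np.float64(0.2), 21, [0.5085, 0.5114]), (np.float64(0.21), 24, [0.5077, 0.5107]), (np.float64(0.22), 23, [0.508, 0.511]), (np.float64(0.23), 23, [0.509, 0.511]), (np.float64(0.24), 21, [0.5086, 0.5108]), (np.float64(0.25), 9, [0.5155, 0.5479])]
0.4947930699916398 0.17313797926540933 0.0057291418867872895 [-0.18758054  1.24202646  0.25836801]
```

Request:
servo_tool --pt "0 0.005 0 0 0 0 0" --pt "0 0.005 0 0 0 0 0" --pt "0 0.005 0 0 0 0 0" --pt "0 0.005 0 0 0 0 0" --pt "0 0.004 0 0 0 0 0" --pt "0 0.004 0 0 0 0 0" --pt "0 0.003 0 0 0 0 0" --pt "0 0.002 0 0 0 0 0"

```text
time_s: 8.6
ee_pos: [0.5556, 0.0052, 0.0056]
eef_rot: [-3.142, 0.0, -0.307]
force: [-1.2, 1.6, -0.5]
grip_width: 0.0005
grip_force: 1.0
```

Request:
servo_tool --pt "0 0.001 0 0 0 0 0" --pt "0 0.001 0 0 0 0 0" --pt "0 0.001 0 0 0 0 0" --pt "0 0.001 0 0 0 0 0" --pt "0 0.001 0 0 0 0 0" --pt "0 0.001 0 0 0 0 0" --pt "0 0 0 0 0 0 0" --pt "0 0 0 0 0 0 0"

```text
time_s: 9.6
ee_pos: [0.5573, 0.0046, 0.0056]
eef_rot: [3.14, 0.009, -0.307]
force: [-31.3, 10.3, 23.2]
grip_width: 0.0007
grip_force: 16.9
```

```bash
python3 dr.py scene
```

```text
scene [(np.float64(0.01), 43, [0.5489, 0.5579]), (np.float64(0.02), 42, [0.473, 0.4784]), (np.float64(0.03), 55, [0.4733, 0.4782]), (np.float64(0.04), 43, [0.4733, 0.4785]), (np.float64(0.05), 36, [0.473, 0.4766]), (np.float64(0.06), 36, [0.4735, 0.4764]), (np.float64(0.07), 25, [0.473, 0.476]), (np.float64(0.08), 30, [0.4728, 0.4758]), (np.float64(0.09), 8, [0.5476, 0.5488]), (np.float64(0.1), 13, [0.5496, 0.554]), (np.float64(0.11), 17, [0.5417, 0.5443]), (np.float64(0.12), 19, [0.5424, 0.5449]), (np.float64(0.13), 23, [0.5412, 0.5437]), (np.float64(0.14), 21, [0.5423, 0.5444]), (np.float64(0.15), 15, [0.5419, 0.5432]), (np.float64(0.16), 20, [0.5412, 0.5434]), (np.float64(0.17), 22, [0.5408, 0.5441]), (np.float64(0.18), 16, [0.5389, 0.542]), (np.float64(0.19), 15, [0.542, 0.5436]), (np.float64(0.2), 20, [0.5411, 0.5433]), (np.float64(0.21), 10, [0.5421, 0.5436]), (np.float64(0.22), 14, [0.542, 0.5434]), (np.float64(0.23), 14, [0.541, 0.5428]), (np.float64(0.24), 14, [0.5409, 0.5433]), (np.float64(0.25), 8, [0.5412, 0.5496])]
0.5297990073024611 0.17304949135815148 0.0055773937566394385 [-32.68410255  10.39377838  23.30432738]
```

Request:
servo_tool --pt "0 -0.01 0 0 0 0 0" --pt "0 -0.035 0 0 0 0 0" --pt "0 0 0 -0.05 0 0 0" --pt "0 0 0 -0.06 0 0 0" --pt "0 0 0 -0.06 0 0 0" --pt "0 0 0 -0.06 0 0 0" --pt "0 0 0 -0.06 0 0 0" --pt "0 0 0 -0.02 0 0 0"

```text
time_s: 10.65
ee_pos: [0.519, 0.0167, 0.3197]
eef_rot: [-3.14, -0.006, -0.308]
force: [0.6, -0.3, -0.1]
grip_width: 0.0002
grip_force: 0.0
```

Request:
servo_tool --pt "0 0 0 0 0 0 0" --pt "0 0.034 0.009 0 0 0 0" --pt "0 0.034 0.009 0 0 0 0" --pt "0 0.034 0.009 0 0 0 0" --pt "0 0.034 0.008 0 0 0 0" --pt "0 0.035 0.008 0 0 0 0" --pt "0 0 0 0 0 0 0" --pt "0 0 0 0 0 0 0"

```text
time_s: 11.65
ee_pos: [0.6679, -0.0754, 0.3145]
eef_rot: [3.141, 0.001, -0.307]
force: [0.7, 0.2, 0.7]
grip_width: 0.0007
grip_force: 0.0
```

```bash
python3 dr.py scene | sed 's/np.float64//g'
python3 - <<'E'
from h import *
c=ctrl.camera("scene"); cv2.imwrite("pics/s2.png",cv2.resize(c["pixels"][130:384,150:470,::-1],(750,595)))
E
```

```text
scene [((0.01), 44, [0.5491, 0.5574]), ((0.02), 52, [0.4742, 0.4785]), ((0.03), 44, [0.4735, 0.4781]), ((0.04), 38, [0.4739, 0.4779]), ((0.05), 28, [0.4718, 0.4759]), ((0.06), 30, [0.4734, 0.4771]), ((0.07), 25, [0.4739, 0.4767]), ((0.08), 29, [0.4726, 0.4748]), ((0.09), 16, [0.4971, 0.5476]), ((0.1), 13, [0.5467, 0.5508]), ((0.11), 15, [0.5424, 0.5442]), ((0.12), 22, [0.5414, 0.5436]), ((0.13), 17, [0.5405, 0.5431]), ((0.14), 20, [0.5424, 0.5446]), ((0.15), 15, [0.5418, 0.5444]), ((0.16), 25, [0.5419, 0.5442]), ((0.17), 16, [0.5407, 0.5426]), ((0.18), 18, [0.5422, 0.5441]), ((0.19), 12, [0.5419, 0.5431]), ((0.2), 12, [0.5419, 0.5437])]
0.6592618865652841 0.13042232097896592 0.31533982651331316 [-0.69004664 -0.44119923  0.55700295]
```

View pics/s2.png

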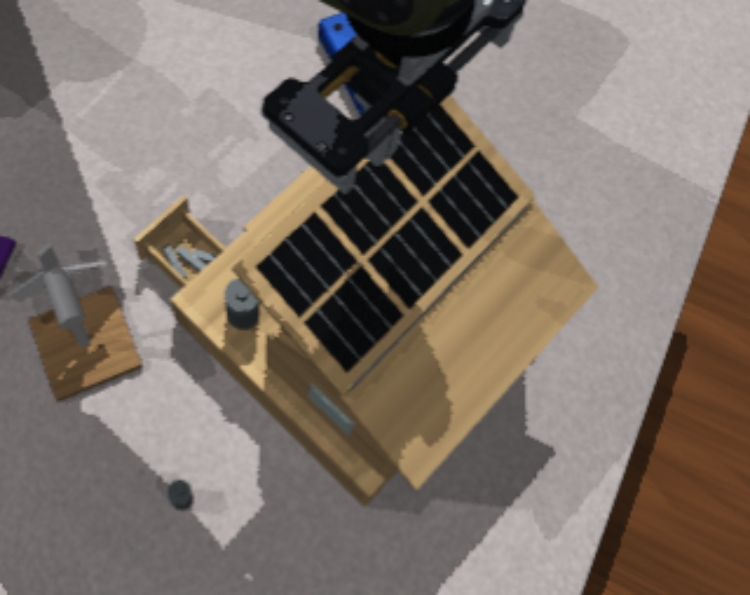

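The wide drawer is home at about (270,215), the narrow one is still open at (185,240), the cell and turbine are undisturbed, and the gripper is above the panel. I'll press down now.

Request:
servo_tool --pt "0 0 0 0.03 0 0 0" --pt "0 0 0 0.03 0 0 0" --pt "0 0 0 0.01 0 0 0" --pt "0 0 0 0.008 0 0 0" --pt "0 0 0 0.008 0 0 0" --pt "0 0 0 0.008 0 0 0" --pt "0 0 0 0.008 0 0 0" --pt "0 0 0 0.008 0 0 0"

```text
time_s: 12.75
ee_pos: [0.6683, -0.0757, 0.2052]
eef_rot: [3.142, 0.0, -0.307]
force: [-1.4, 0.7, 3.5]
grip_width: 0.0005
grip_force: 1.2
```

Request:
servo_tool --pt "0 0 0 0.006 0 0 0" --pt "0 0 0 0.006 0 0 0" --pt "0 0 0 0.006 0 0 0" --pt "0 0 0 0.006 0 0 0" --pt "0 0 0 0.006 0 0 0" --pt "0 0 0 0.006 0 0 0" --pt "0 0 0 0.002 0 0 0" --pt "0 0 0 0 0 0 0"

```text
time_s: 13.75
ee_pos: [0.6682, -0.0757, 0.1674]
eef_rot: [3.142, 0.001, -0.307]
force: [-0.1, -0.4, 0.5]
grip_width: 0.0004
grip_force: 0.1
```

Request:
servo_tool --pt "0 0 0 0.003 0 0 0" --pt "0 0 0 0.003 0 0 0" --pt "0 0 0 0.003 0 0 0" --pt "0 0 0 0.002 0 0 0" --pt "0 0 0 0.001 0 0 0" --pt "0 0 0 0 0 0 0" --pt "0 0 0 0 0 0 0" --pt "0 0 0 0 0 0 0"

```text
time_s: 14.75
ee_pos: [0.6684, -0.0757, 0.1558]
eef_rot: [-3.142, -0.0, -0.307]
force: [0.4, -0.3, 5.9]
grip_width: 0.0005
grip_force: 2.1
```

Request:
servo_tool --pt "0 0 0 0.001 0 0 0" --pt "0 0 0 0.001 0 0 0" --pt "0 0 0 0.001 0 0 0" --pt "0 0 0 0.001 0 0 0" --pt "0 0 0 0 0 0 0" --pt "0 0 0 0 0 0 0" --pt "0 0 0 0 0 0 0" --pt "0 0 0 0 0 0 0"

```text
time_s: 15.75
ee_pos: [0.669, -0.0759, 0.155]
eef_rot: [-3.141, -0.004, -0.307]
force: [-8.0, 0.9, 23.0]
grip_width: 0.0001
grip_force: 12.0
```

Request:
servo_tool --pt "0 0 0 0.001 0 0 0" --pt "0 0 0 0 0 0 0" --pt "0 0 0 -0.01 0 0 0" --pt "0 0 0 -0.05 0 0 0" --pt "0 -0.02 0 -0.05 0 0 0" --pt "0 -0.05 0 -0.03 0 0 0" --pt "0 -0.06 0 0 0 0 0" --pt "0 -0.06 0 0 0 0 0"

```text
time_s: 16.75
ee_pos: [0.4852, -0.0177, 0.2902]
eef_rot: [3.142, 0.001, -0.307]
force: [0.3, 0.9, 2.2]
grip_width: 0.0007
grip_force: 0.0
```

```bash
python3 - <<'E'
from h import *
from loc import fit
yaw=-.3075; ux=np.array([np.cos(yaw),np.sin(yaw)]); uy=np.array([-ux[1],ux[0]])
c=ctrl.camera("scene"); cv2.imwrite("pics/s3.png",cv2.resize(c["pixels"][130:384,150:470,::-1],(750,595)))
P=pts(c);I=c["pixels"].astype(int);X=P[...,:2]@ux-.689;Y=P[...,:2]@uy-.13;Z=P[...,2]
k=(X>-.05)&(X<.05)&(abs(Y)<.1)&(Z>.14)&(Z<.24)
m,n,N=fit(P[k]); print(n,N,"angle",np.pi/6-np.arctan2(-(n[:2]@ux),n[2]))
E
python3 dr.py scene | sed 's/np.float64//g'
```

```text
[-0.47778071  0.14877895  0.8657889 ] 3331 angle -0.0004659729286767833
scene [((0.01), 36, [0.549, 0.559]), ((0.02), 52, [0.4738, 0.4793]), ((0.03), 41, [0.4724, 0.4775]), ((0.04), 39, [0.474, 0.4783]), ((0.05), 30, [0.4738, 0.4767]), ((0.06), 36, [0.4734, 0.4774]), ((0.07), 46, [0.4737, 0.4782]), ((0.08), 45, [0.4725, 0.4777]), ((0.09), 40, [0.476, 0.5564]), ((0.1), 31, [0.5477, 0.5529]), ((0.11), 40, [0.5429, 0.553]), ((0.12), 36, [0.5419, 0.5458]), ((0.13), 32, [0.5417, 0.5453]), ((0.14), 30, [0.5423, 0.546]), ((0.15), 35, [0.5416, 0.5504]), ((0.16), 32, [0.5416, 0.5452]), ((0.17), 39, [0.541, 0.5479]), ((0.18), 33, [0.5422, 0.5492]), ((0.19), 30, [0.5417, 0.5477]), ((0.2), 33, [0.5406, 0.5451]), ((0.21), 33, [0.5407, 0.5447]), ((0.22), 38, [0.5425, 0.5489]), ((0.23), 30, [0.5418, 0.5495]), ((0.24), 34, [0.5418, 0.549]), ((0.25), 20, [0.5437, 0.5555])]
0.4655491129281236 0.13011005059520564 0.290774188813203 [0.43121932 0.1461255  0.66315979]
```

View pics/s3.png

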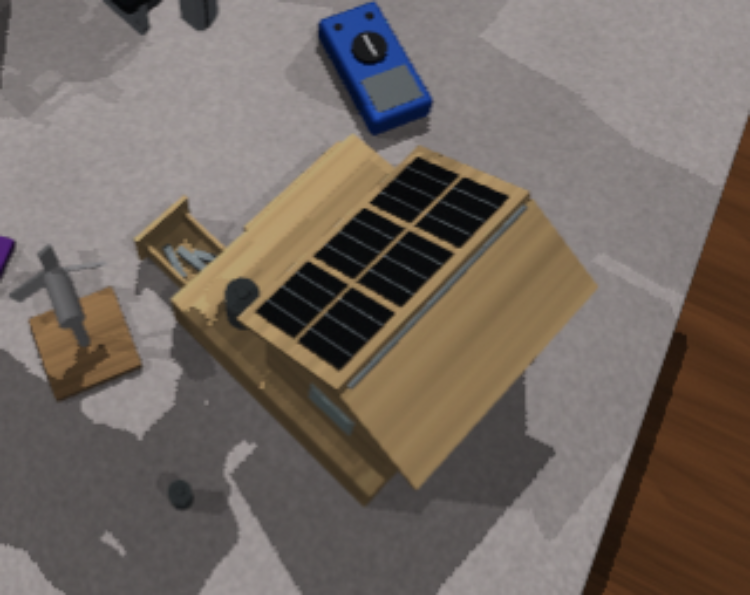

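The roof panel is shut (about 0 rad, cells around (380,260)), the wide drawer is home, and the narrow one is still open at (185,240). The cell, meter and turbine stand where they were.

```bash
python3 -c "
from station import ctrl
print(ctrl.hand_in())"
```

```text
the job is handed in; nothing more can be done
None
```

Job handed in: the wide drawer is fully home, the roof panel is shut (measured angle about 0 rad), the narrow drawer is still open as it stood, and the terrace cell, meter and turbine look undisturbed in the last picture; the first push passed over the drawer front without contact and was repeated lower.

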